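# Clear the clipboard: inspection kit back to its silhouette pads

## Robot

A 7-joint arm with a two-finger parallel gripper is mounted at the origin on the work surface; the furniture and walls round the work are solid. World frame = base frame: x ahead of the robot, y to its left, z up, the work surface at z = 0. Lengths are in m, angles in rad, forces in N, time in s.
With the tool pointing down it reaches from about 0.4 to 0.85 m from the base axis. Payload 10.4 kg.
Tool frame: the origin (TCP) lies between the finger pads; the fingertips stand 17 mm ahead of it and the grasp point (between the pads) lies 2 mm behind it; z points along the fingers, y is the direction in which the jaws open and shut (so a half turn about z gives the same grasp; the last joint's range is limited). The gripper opens to 85 mm and grips with 20 to 120 N. Pads are 22 mm wide; open, the fingers measure 114 mm over their backs; the gripper's body (76 mm by 85 mm) begins 54 mm behind the grasp point. The pads swing forward as they close: fully open they stand 13 mm farther back than shut.
Start: joints at [-1.23, 0.332, -0.065, 1.46, 0.022, 1.35, -0.088], TCP at [0.222, 0.584, 0.248] pointing down, gripper open.
Joint ranges: [-2.6, 2.6], [-0.5, 2.12], [-1.47, 1.34], [0.16, 2.42], [-1.27, 4.41], [0.06, 2.06], [-2.6, 2.6]. Speed limits (rad/s): [2.22, 2.22, 2.79, 2.79, 3.14, 3.14, 3.14].

## Interface

Orientations are given as a unit quaternion [x, y, z, w].
In Python, from workcell import manip gives the robot as it stands.
- The arm moves only by the tool jog_arm, never from a script. Its argument "steps" is one flat list of numbers, 5 for each row, row after row: the finger opening in m, from 0 to 0.0854, then the shift along the tool's x, y, z in m, then the turn about the tool's z in rad. In form: [gripper, x, y, z, twist, gripper, x, y, z, twist, ...]. A call has exactly 10 rows; each row is the pose to reach, as a shift and turn from the pose commanded when the call began, along the tool's axes at that moment; what a row does not reach only later rows make up. A row lasts 1/10 s, in which the tool goes at most 50 mm and 8.59 degrees, less where a joint would pass 70% of its speed; a pose out of reach is approached as far as the arm can. A call with a gripper value outside its range is refused whole. The fingers move at their own pace and stop on an object; "grip_force" is the grip in N (left out, the last holds). Time passes only in rows, so rows that repeat a pose let the fingers close, or fill a call up. It gives the time, the measured TCP pose, the force and the opening at its end, in the units of the state.
- manip.get_obs(): the state, without advancing time (a new reading comes with each control period).
- manip.camera(name): name is "side" or "top" or "wrist"; returns (picture, depth): 480x640x3 uint8, red, green, blue; 480x640 float32, m along the optical axis (not along the pixel's ray), 0 where there is no reading.
- manip.calibration(name): a dict with "mtx" (3x3 intrinsics, pixels), "k1" (the pictures are not rectified: a ray, as slopes to the right and down, at radius r is drawn at 1 + k1 r^2 times it, then the intrinsics apply), "world_to_cam" (4x4, takes a point from world to camera coordinates). Camera axes: x right, y down, z forward; pixel columns grow to the right and rows downward; lengths in m; the calibration is good to about 2 mm. A picture is of the moment at which its call begins: read the wrist's pose just before it. calibration takes no time and is no camera call; for the wrist camera it gives the pose at the moment of the call.
- manip.hand_in(): hands the job in, once; it reports no verdict.
The state is a dict: "clock": time; "joint_pos": joint angles; "joint_velocities": joint speeds; "tau": joint torques, N m; "position": TCP position; "ee_rot": TCP orientation; "ft_force": force on the tool from outside, world axes, zero at the start; "torque": the same for the moment, N m; "grip_width": opening from 0.0 (shut) to 1.0 (fully open).
Only numpy, scipy, OpenCV 4.12 (cv2) and the standard library are available. Lean on these libraries where they do the work, as an engineer would, in place of code of your own. Each camera call takes 0.05 s, during which the arm holds its last target.

## Task

Clear the clipboard of the inspection kit: set the large setting ring, the small setting ring, the V-block and the hand stamp each on the black pad that shows its own silhouette, centred on the silhouette and turned to match it. All stand level on their undersides, the V-block with its groove up and along the drawn lines; leave the plug gauge and the ink bottle where they are.

Things in the scene. Friction and masses are not known exactly. Their poses are not given: they have to be found in the camera images.
- large_ring: loose large setting ring lying flat, black outside and white on top, outer diameter 65 mm, 23 mm high (0.2 kg); its outside can be gripped in any direction. Origin: centre of its underside; z up along its axis. Starts on the clipboard, a fixed flat board, top 4 mm above the bench.
- small_ring: loose small setting ring lying flat, plain light grey, outer diameter 49 mm, 17 mm high (0.08 kg); its outside can be gripped in any direction. Origin: centre of its underside; z up along its axis. Starts on the clipboard, a fixed flat board, top 4 mm above the bench.
- v_block: loose grey steel V-block, the V groove open to the top: 49 mm along its groove (x axis), 52 mm across the groove (y axis), 34 mm high (0.5 kg); best gripped on its two plain side faces, 52 mm apart along y. Origin: centre of its underside; z up. Starts on the clipboard, a fixed flat board, top 4 mm above the bench.
- inspection_stamp: loose hand stamp standing upright: black rectangular foot 27 mm (x) by 54 mm (y), 18 mm high, and above it a turned wooden handle about 27 mm thick, which can be gripped in any direction, 80 mm high in all (0.05 kg). Origin: centre of its underside; z up. Starts on the clipboard, a fixed flat board, top 4 mm above the bench.
- pad_large_ring: fixed flat black pad on the bench, 80 x 80 x 5 mm like all four, a small screw head in each corner; marked in white at its centre: a large ring-shaped silhouette, 65 mm outside, with a black middle. Origin: centre of its underside, at bench level (top 5 mm higher); x, y along its sides.
- pad_small_ring: fixed flat black pad on the bench, 80 x 80 x 5 mm like all four, a small screw head in each corner; marked in white at its centre: a small ring-shaped silhouette, 49 mm outside, with a black middle. Origin: centre of its underside, at bench level (top 5 mm higher); x, y along its sides.
- pad_v_block: fixed flat black pad on the bench, 80 x 80 x 5 mm like all four, a small screw head in each corner; marked in white at its centre: the V-block from above, 52 mm along x by 49 mm along y, with three thin black lines along y for the groove (block either way round, its y along the pad's x). Origin: centre of its underside, at bench level (top 5 mm higher); x, y along its sides.
- pad_stamp: fixed flat black pad on the bench, 80 x 80 x 5 mm like all four, a small screw head in each corner; marked in white at its centre: a plain rectangle, the stamp's foot print, 54 mm along x by 27 mm along y (stamp either way round, its y along the pad's x). Origin: centre of its underside, at bench level (top 5 mm higher); x, y along its sides.
- plug_gauge: bystander, not part of the job: loose double-ended plug gauge, dark handle and bright round ends, lying on the bench between robot and pads, 123 mm long along y, 30 mm wide, 27 mm high. Origin: under its middle.
- ink_bottle: bystander, not part of the job: loose blue and white marking ink bottle standing to the far right of the pads, 39 mm across, 82 mm high. Origin: centre of its underside.

How it is judged:
At the end, for the whole second after the job is handed in: Each of the four things rests on its own pad: centre within 12 mm of the pad's centre, underside less than 4 mm above the pad's top, upright within 0.12 rad, at rest; V-block groove within 0.25 rad of the drawn lines, stamp within 0.25 rad of the drawn rectangle, either way round (horizontal distance between large_ring and pad_large_ring below 0.012 m and z of large_ring in the frame of pad_large_ring below 0.009 m and angle between each of large_ring, small_ring, v_block, inspection_stamp's own z axis and vertical below 0.12 rad and linear speed of each of large_ring, small_ring, v_block, inspection_stamp below 0.02 m/s and horizontal distance between small_ring and pad_small_ring below 0.012 m and z of small_ring in the frame of pad_small_ring below 0.009 m and horizontal distance between v_block and pad_v_block below 0.012 m and z of v_block in the frame of pad_v_block below 0.009 m and angle between the y axis of v_block and the x axis of pad_v_block, either way round below 0.25 rad and horizontal distance between inspection_stamp and pad_stamp below 0.012 m and z of inspection_stamp in the frame of pad_stamp below 0.009 m and angle between the y axis of inspection_stamp and the x axis of pad_stamp, either way round below 0.25 rad); the robot touches nothing.
It fails at once if the plug gauge is pushed more than 25 mm from where it lay or stood (distance of plug_gauge from where it was at the start of the episode above 0.025 m).
It fails at once if the ink bottle is pushed more than 25 mm from where it lay or stood (distance of ink_bottle from where it was at the start of the episode above 0.025 m).
It also fails if it takes over 99 s, if anything falls off the work surface, if the arm or the gripper's body presses on something with over 40 N, if the wrist force passes 120 N, or if a joint passes its speed limit or range.

## Working session

There is one attempt and no reset: what is moved stays moved. The work goes in short steps, Python scripts to look and compute and a tool call to move; the robot and the scene stay as the last step left them, time stands still between calls to the robot, and variables do not carry over. Pictures are saved under pics/ and viewed, and the job is handed in when it is done.

Besides the shell and the picture viewer there is one more tool, called after "Request:" in YAML: its name, and indented under it one key for each argument. jog_arm: Moves the arm, as the interface text tells. Its arguments: {"type":"object","properties":{"steps":{"type":"array"},"grip_force":{"type":"number"}},"required":["steps"]}

```bash
mkdir -p pics; ls
cat > h.py <<'E'
import numpy as np, cv2
from workcell import manip
def px2w(name,u,v,z,cal=None):
    c=cal or manip.calibration(name); K=np.array(c["mtx"]);k=c["k1"];T=np.linalg.inv(np.array(c["world_to_cam"]))
    d=np.array([(u-K[0,2])/K[0,0],(v-K[1,2])/K[1,1]]);s=d.copy()
    for _ in range(20): s=d/(1+k*(s@s))
    r=T[:3,:3]@np.array([s[0],s[1],1]);o=T[:3,3]
    return o+r*(z-o[2])/r[2]
E
python3 - <<'E'
from h import *
for n in ("top","side"):
    p,d=manip.camera(n); cv2.imwrite(f"pics/{n}0.png",p[:,:,::-1]); np.save(f"{n}0.npy",d)
    c=manip.calibration(n); print(n,c)
o=manip.get_obs(); print({k:o[k] for k in("clock","position","ee_rot","ft_force","grip_width")})
E
```

```text
pics
top {'mtx': array([[433.57282115,   0.        , 319.72227784],
       [  0.        , 433.57282115, 240.07431244],
       [  0.        ,   0.        ,   1.        ]]), 'k1': -0.015001740568316914, 'world_to_cam': array([[ 0.01127784, -0.99992956, -0.0036996 ,  0.00945244],
       [-0.99805842, -0.01102993, -0.06130034,  0.54279931],
       [ 0.06125521,  0.00438375, -0.99811251,  0.92342059],
       [ 0.        ,  0.        ,  0.        ,  1.        ]])}
side {'mtx': array([[489.5771275 ,   0.        , 329.83527377],
       [  0.        , 489.5771275 , 247.93960902],
       [  0.        ,   0.        ,   1.        ]]), 'k1': 0.032534504696159525, 'world_to_cam': array([[ 0.77149651, -0.63609992,  0.01303938, -0.39067026],
       [-0.45611777, -0.56726034, -0.6856911 ,  0.28386709],
       [ 0.44356477,  0.5230608 , -0.72777585,  0.69290194],
       [ 0.        ,  0.        ,  0.        ,  1.        ]])}
{'clock': 0.1, 'position': array([0.22229459, 0.58378787, 0.24761625]), 'ee_rot': array([ 1.80913963e-01,  9.83498723e-01, -6.26966137e-04, -8.11100951e-05]), 'ft_force': array([-0.42433906, -0.43011968,  0.23689402]), 'grip_width': 0.9994336355844371}
```

View pics/top0.png

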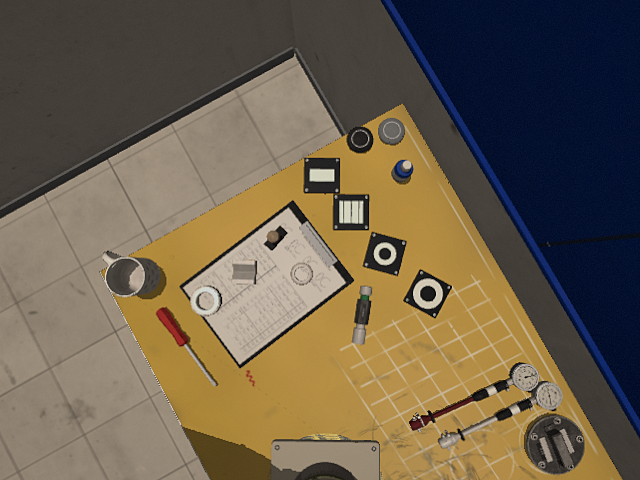

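View pics/side0.png

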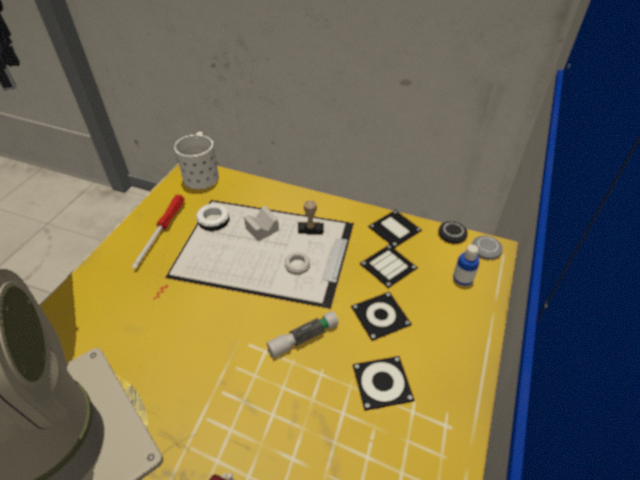

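Run:
```python
import cv2
p=cv2.imread("pics/top0.png")
cv2.imwrite("pics/z1.png",cv2.resize(p[190:370,170:360],None,fx=3.3,fy=3.3,interpolation=cv2.INTER_CUBIC)[:600])
cv2.imwrite("pics/z2.png",cv2.resize(p[140:350,290:470],None,fx=2.8,fy=2.8,interpolation=cv2.INTER_CUBIC)[:600])
```

```text
(no output)
```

View pics/z1.png

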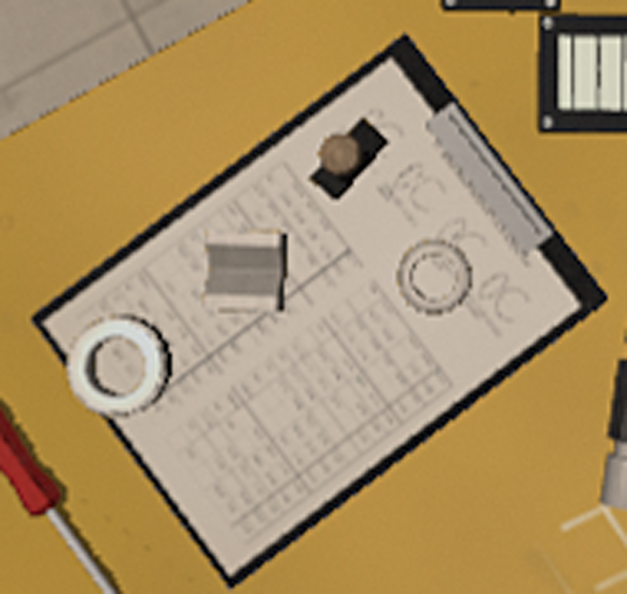

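View pics/z2.png

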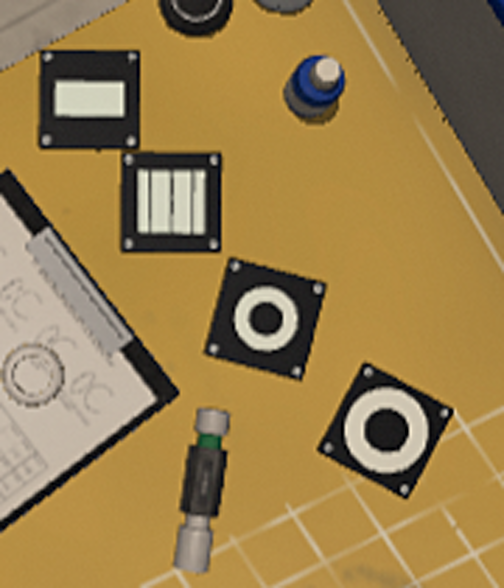

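```bash
cat >> h.py <<'E'
def cloud(name,d,c):
    K=np.array(c["mtx"]);k=c["k1"];T=np.linalg.inv(np.array(c["world_to_cam"]))
    v,u=np.mgrid[:480,:640]; pts=np.stack([u,v],-1).reshape(-1,1,2).astype(np.float64)
    s=cv2.undistortPoints(pts,K,np.array([k,0,0,0,0.])).reshape(480,640,2)
    P=np.dstack([s[...,0]*d,s[...,1]*d,d])
    return P@T[:3,:3].T+T[:3,3]
E
python3 - <<'E'
from h import *
p=cv2.imread("pics/top0.png"); d=np.load("top0.npy")
f=lambda X,Y,F,ox,oy:((X+.5)/F-.5+ox,(Y+.5)/F-.5+oy)
a=lambda X,Y:f(X,Y,3.3,170,190)
b=lambda X,Y:f(X,Y,2.8,290,140)
for n,q,z in [("lring",a(119,365),.027),("sring",a(434,276),.021),("stampfoot",a(349,159),.022),("stamptop",a(341,152),.084)]:
    print(n,px2w("top",*q,z).round(4))
for n,cs in dict(pstamp=[(47,57),(133,57),(131,141),(46,140)],pv=[(128,159),(215,160),(214,245),(127,243)],
   psm=[(235,266),(319,288),(297,373),(211,350)],plg=[(369,371),(447,411),(405,489),(325,450)]).items():
    P=np.array([px2w("top",*b(*q),.005)[:2] for q in cs]); e=P[1]-P[0]+P[2]-P[3]
    print(n,P.mean(0).round(4),"edge ang",np.degrees(np.arctan2(e[1],e[0])).round(1))
# white marks
C=cloud("top",d,manip.calibration("top"))
g=cv2.cvtColor(p,cv2.COLOR_BGR2HSV); 
m=((g[...,1]<60)&(g[...,2]>170)).astype(np.uint8)
for n,(u,v) in dict(pstamp=(322,175),pv=(351,212),psm=(385,254),plg=(428,294)).items():
    mm=m[v-16:v+17,u-16:u+17]; x=cv2.findNonZero(mm); (cx,cy),w,an=cv2.minAreaRect(x)
    print(n,px2w("top",cx+u-16,cy+v-16,.005).round(4),w,an)
# heights
for n,(u,v) in dict(l=(206,300),s=(302,273),v=(244,272),st=(275,238)).items():
    X=C[v-25:v+26,u-25:u+26].reshape(-1,3)
    for lo,hi in ((.014,.024),(.024,.032),(.033,.045),(.05,.1)):
        s=X[(X[:,2]>lo)&(X[:,2]<hi)]
        if len(s)>8: 
            (cx,cy),w,an=cv2.minAreaRect(s[:,:2].astype(np.float32)); print(n,lo,len(s),s.mean(0).round(4),np.round((cx,cy),4),np.round(w,4),round(an,1))
E
```

```text
lring [0.4109 0.257  0.027 ]
sring [0.4705 0.0546 0.021 ]
stampfoot [0.5461 0.1112 0.022 ]
stamptop [0.5463 0.1095 0.084 ]
pstamp [0.6881 0.0131] edge ang -89.7
pv [ 0.6068 -0.0521] edge ang -90.4
psm [ 0.5151 -0.1267] edge ang -104.2
plg [ 0.4298 -0.2211] edge ang -116.0
pstamp [0.6875 0.0123 0.005 ] (39.31821823120117, 18.171396255493164) 22.932100296020508
pv [ 0.6073 -0.0516  0.005 ] (32.01555252075195, 29.98335075378418) 1.9091522693634033
psm [ 0.5155 -0.1267  0.005 ] (21.0, 21.0) 90.0
plg [ 0.4304 -0.2206  0.005 ] (28.0, 29.0) 90.0
l 0.014 112 [0.4112 0.256  0.0212] [0.4107 0.2595] [0.0646 0.0609] 72.8
l 0.024 418 [0.4099 0.2594 0.0271] [0.4092 0.2599] [0.0597 0.0629] 0.6
s 0.014 262 [0.4703 0.053  0.02  ] [0.4827 0.0331] [0.0485 0.0999] 31.6
s 0.024 13 [0.473  0.0617 0.0247] [0.4711 0.0596] [0.0278 0.0383] 55.9
v 0.014 72 [0.4718 0.17   0.0215] [0.4652 0.1719] [0.0479 0.1481] 36.0
v 0.024 170 [0.4722 0.1759 0.0279] [0.4654 0.1738] [0.0523 0.1447] 32.2
v 0.033 344 [0.4722 0.1774 0.0379] [0.4721 0.1775] [0.0476 0.0513] 89.5
st 0.014 146 [0.5437 0.1093 0.0216] [0.533 0.105] [0.0934 0.078 ] 87.9
st 0.024 42 [0.5398 0.1133 0.0251] [0.5297 0.1252] [0.0214 0.0933] 43.2
st 0.033 20 [0.4944 0.158  0.0385] [0.4944 0.1581] [0.0064 0.0091] 0.7
st 0.05 133 [0.5445 0.1108 0.0804] [0.545  0.1115] [0.024  0.0258] 15.4
```

```bash
cat >> h.py <<'E'
from scipy.spatial.transform import Rotation as R
def plan(x,y,z,jaw=None):
    o=manip.get_obs(); r=R.from_quat(o["ee_rot"]).as_matrix(); 
    s=r.T@(np.array([x,y,z])-o["position"]); ja=np.degrees(np.arctan2(r[1,1],r[0,1])); tw=0
    if jaw is not None: tw=-((jaw-ja+90)%180-90)   # + about tool z (down) = clockwise
    print("t",round(float(o["clock"]),2),"pos",o["position"].round(4),"jaw",round(ja,1),"q",np.round(o["joint_pos"],2),"shift",s.round(4),"twist",round(np.radians(tw),3), "F",np.round(o["ft_force"],1),"grip",round(float(o["grip_width"])*.0854,4))
E
python3 -c "
from h import *
plan(.41,.258,.2); plan(.41,.258,.12)"
```

```text
t 0.1 pos [0.2223 0.5838 0.2476] jaw 69.2 q [-1.23  0.33 -0.06  1.46  0.02  1.35 -0.09] shift [-0.2913 -0.2376  0.0479] twist 0.0 F [-0.4 -0.4  0.2] grip 0.0854
t 0.1 pos [0.2223 0.5838 0.2476] jaw 69.2 q [-1.23  0.33 -0.06  1.46  0.02  1.35 -0.09] shift [-0.2913 -0.2375  0.1279] twist 0.0 F [-0.4 -0.4  0.2] grip 0.0854
```

Request:
jog_arm:
  steps: [0.085,-0.291,-0.238,0.05,0,0.085,-0.291,-0.238,0.05,0,0.085,-0.291,-0.238,0.05,0,0.085,-0.291,-0.238,0.05,0,0.085,-0.291,-0.238,0.05,0,0.085,-0.291,-0.238,0.05,0,0.085,-0.291,-0.238,0.05,0,0.085,-0.291,-0.238,0.05,0,0.085,-0.291,-0.238,0.05,0,0.085,-0.291,-0.238,0.05,0]
  grip_force: 50

```text
clock: 1.1
position: [0.4096, 0.258, 0.1981]
ee_rot: [0.181, 0.983, -0.0, -0.0]
ft_force: [-0.2, 0.7, -0.7]
grip_width: 0.994
```

```bash
python3 -c "
from h import *
plan(.41,.258,.026)
c=manip.calibration('wrist');p,d=manip.camera('wrist');cv2.imwrite('pics/w1.png',p[:,:,::-1]);np.save('w1.npy',d);import pickle;pickle.dump(c,open('w1.pkl','wb'))
C=cloud('wrist',d,c);m=(C[...,2]>.022)&(C[...,2]<.032)&(abs(C[...,0]-.41)<.045)&(abs(C[...,1]-.258)<.045)&(d>0)
s=C[m];print(s.mean(0),cv2.minEnclosingCircle(s[:,:2].astype(np.float32)),np.linalg.inv(c['world_to_cam']))
plan(.41,.258,.026)
"
```

```text
t 1.1 pos [0.4096 0.258  0.1981] jaw 69.1 q [-0.82  0.05  0.17  1.9  -0.01  1.19  0.56] shift [-0.0004  0.0002  0.1721] twist 0.0 F [-0.2  0.7 -0.7] grip 0.0849
[0.40918936 0.26171791 0.02663321] ((0.41110286116600037, 0.2610050439834595), 0.03278370201587677) [[ 3.56457562e-01  8.97805230e-01  2.58618977e-01  3.43842782e-01]
 [ 9.34311332e-01 -3.42356767e-01 -9.92682128e-02  2.83850762e-01]
 [-5.83563640e-04  2.77015546e-01 -9.60865259e-01  3.24297878e-01]
 [ 0.00000000e+00  0.00000000e+00  0.00000000e+00  1.00000000e+00]]
t 1.15 pos [0.4092 0.2589 0.1982] jaw 69.2 q [-0.82  0.05  0.17  1.9  -0.01  1.19  0.56] shift [-0.0011 -0.0005  0.1722] twist 0.0 F [ 0.4  0.6 -0.2] grip 0.0849
```

View pics/w1.png

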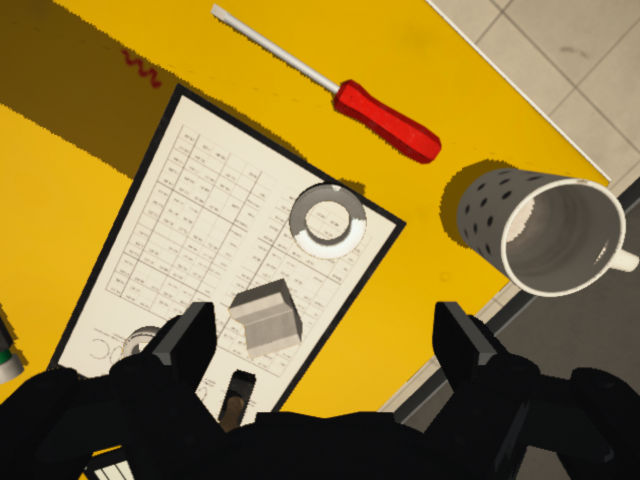

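Request:
jog_arm:
  steps: [0.085,0,0.002,0.05,0,0.085,0,0.002,0.1,0,0.085,0,0.002,0.14,0,0.085,0,0.002,0.165,0,0.085,0,0.002,0.173,0,0.085,0,0.002,0.173,0,0.06,0,0.002,0.173,0,0.055,0,0.002,0.173,0,0.05,0,0.002,0.173,0,0.05,0,0.002,0.173,0]

```text
clock: 2.15
position: [0.4112, 0.261, 0.0276]
ee_rot: [0.181, 0.984, 0.001, 0.001]
ft_force: [-3.5, -1.5, 11.9]
grip_width: 0.705
```

```bash
python3 -c "
from h import *
plan(.41,.258,.15)
p,d=manip.camera('side');cv2.imwrite('pics/s1.png',cv2.resize(p[140:320,120:360,::-1],None,fx=3,fy=3))
p,d=manip.camera('wrist');cv2.imwrite('pics/w2.png',p[:,:,::-1])
"
```

```text
t 2.15 pos [0.4112 0.261  0.0276] jaw 69.2 q [-0.81  0.29  0.16  2.05 -0.06  0.81  0.6 ] shift [-1.000e-04 -2.900e-03 -1.225e-01] twist 0.0 F [-3.5 -1.5 11.9] grip 0.0602
```

View pics/w2.png

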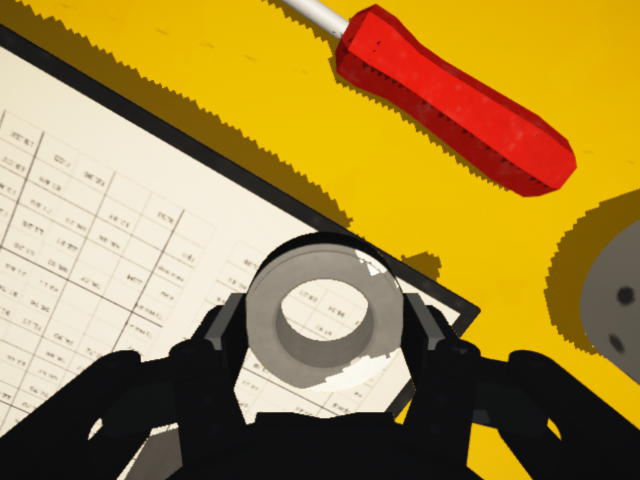

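View pics/s1.png

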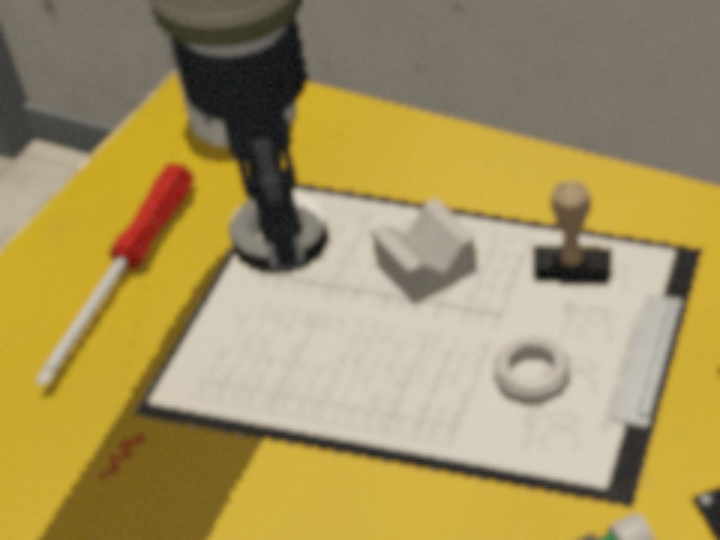

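```bash
python3 -c "
from h import *
plan(.43,-.2206,.13)
"
```

```text
t 2.25 pos [0.4111 0.261  0.0275] jaw 69.2 q [-0.81  0.29  0.16  2.05 -0.06  0.81  0.6 ] shift [-0.1889 -0.4432 -0.1035] twist 0.0 F [-3.9 -1.9 11.7] grip 0.0604
```

Request:
jog_arm:
  steps: [0.05,0,0,-0.03,0,0.05,0,0,-0.07,0,0.05,0,0,-0.105,0,0.05,-0.02,-0.045,-0.105,0,0.05,-0.04,-0.09,-0.105,0,0.05,-0.06,-0.135,-0.105,0,0.05,-0.08,-0.18,-0.105,0,0.05,-0.1,-0.225,-0.105,0,0.05,-0.12,-0.27,-0.105,0,0.05,-0.14,-0.315,-0.105,0]

```text
clock: 3.25
position: [0.4293, -0.086, 0.1316]
ee_rot: [0.181, 0.984, 0.001, 0.001]
ft_force: [1.1, 0.7, -2.6]
grip_width: 0.707
```

```bash
python3 -c "
from h import *
plan(.43,-.2206,.13)
"
```

```text
t 3.25 pos [ 0.4293 -0.086   0.1316] jaw 69.2 q [-0.43  0.    0.54  2.1  -0.    1.03  1.31] shift [-0.0485 -0.1255  0.0014] twist 0.0 F [ 1.1  0.7 -2.6] grip 0.0604
```

Request:
jog_arm:
  steps: [0.05,-0.02,-0.045,0,0,0.05,-0.035,-0.09,0,0,0.05,-0.045,-0.115,0,0,0.05,-0.049,-0.126,0,0,0.05,-0.049,-0.126,0.01,0,0.05,-0.049,-0.126,0.02,0,0.05,-0.049,-0.126,0.03,0,0.05,-0.049,-0.126,0.04,0,0.05,-0.049,-0.126,0.04,0,0.05,-0.049,-0.126,0.04,0]

```text
clock: 4.25
position: [0.43, -0.219, 0.0901]
ee_rot: [0.181, 0.984, -0.0, -0.0]
ft_force: [0.1, -0.2, -1.9]
grip_width: 0.705
```

```bash
python3 -c "
from h import *
plan(.43,-.2206,.029)
c=manip.calibration('wrist');p,d=manip.camera('wrist');cv2.imwrite('pics/w3.png',p[:,:,::-1]);np.save('w3.npy',d)
p,_=manip.camera('side');cv2.imwrite('pics/s3.png',p[:,:,::-1])
C=cloud('wrist',d,c)
for u,v in((325,200),(325,310),(325,280),(280,310),(370,310)):print(u,v,C[v,u].round(4))
"
```

```text
t 4.25 pos [ 0.43   -0.219   0.0901] jaw 69.2 q [-0.23  0.2   0.67  2.04 -0.15  0.95  1.72] shift [-0.0006 -0.0014  0.0611] twist 0.0 F [ 0.1 -0.2 -1.9] grip 0.0602
325 200 [ 0.3979 -0.2057  0.006 ]
325 310 [ 0.4631 -0.2304  0.0058]
325 280 [ 0.4441 -0.2232  0.0061]
280 310 [ 0.4239 -0.2359  0.0749]
370 310 [ 0.4372 -0.2004  0.0752]
```

View pics/w3.png

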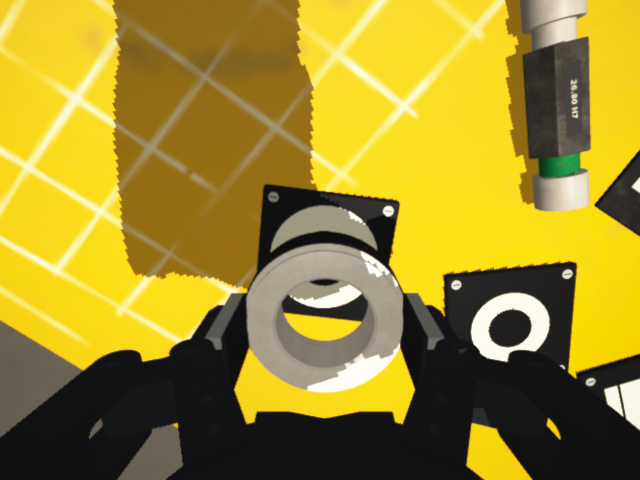

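View pics/s3.png

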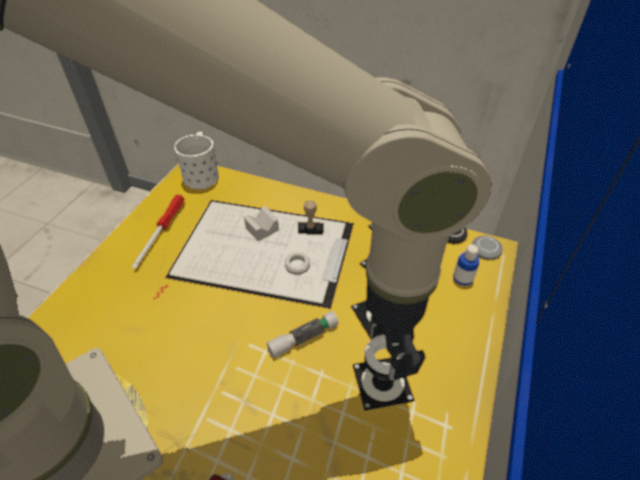

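```bash
python3 -c "
from h import *
c=manip.calibration('wrist');d=np.load('w3.npy')
C=cloud('wrist',d,c);B=C[240:395,240:410]
m=(B[...,2]>.06)&(B[...,2]<.11)
import collections
print(np.histogram(B[m][:,2],bins=20))
s=B[(B[...,2]>.084)&(B[...,2]<.096)]
print(len(s),s.mean(0),cv2.minEnclosingCircle(s[:,:2].astype(np.float32)))
p=cv2.imread('pics/w3.png');
C0=C
q=[(273,197),(389,211)]
for u,v in q: print(px2w('wrist',u,v,.006,c))
"
```

```text
(array([  86,  225,  264,  293,  310,  336,  353,  370,  446,  662, 1658,
       2497, 8491,  297,  136,  146,  137,  103,   74,   31]), array([0.06757932, 0.06940911, 0.0712389 , 0.07306869, 0.07489849,
       0.07672828, 0.07855807, 0.08038786, 0.08221765, 0.08404745,
       0.08587724, 0.08770703, 0.08953682, 0.09136661, 0.09319641,
       0.0950262 , 0.09685599, 0.09868578, 0.10051557, 0.10234536,
       0.10417516]))
13828 [ 0.42673123 -0.217001    0.08947437] ((0.42838796973228455, -0.2175980508327484), 0.034066516906023026)
[ 0.38624262 -0.23336047  0.006     ]
[ 0.41775364 -0.17347872  0.006     ]
```

Request:
jog_arm:
  steps: [0.05,-0.0035,-0.001,0.03,0,0.05,-0.0035,-0.001,0.05,0,0.05,-0.0035,-0.001,0.058,0,0.05,-0.0035,-0.001,0.0605,0,0.05,-0.0035,-0.001,0.0605,0,0.05,-0.0035,-0.001,0.0605,0,0.07,-0.0035,-0.001,0.0605,0,0.085,-0.0035,-0.001,0.0605,0,0.085,-0.0035,-0.001,0.0605,0,0.085,-0.0035,-0.001,0.0605,0]

```text
clock: 5.35
position: [0.4332, -0.2216, 0.03]
ee_rot: [0.181, 0.984, 0.0, 0.0]
ft_force: [-0.2, -0.2, -0.0]
grip_width: 0.995
```

```bash
python3 -c "
from h import *
plan(.471,.0575,.16,90)
"
```

```text
t 5.35 pos [ 0.4332 -0.2216  0.03  ] jaw 69.2 q [-0.18  0.33  0.63  2.06 -0.26  0.83  1.81] shift [ 0.0639  0.2743 -0.13  ] twist -0.364 F [-0.2 -0.2 -0. ] grip 0.085
```

Request:
jog_arm:
  steps: [0.085,0,0,-0.04,0,0.085,0,0,-0.09,0,0.085,0,0,-0.13,0,0.085,0.01,0.045,-0.13,0,0.085,0.02,0.09,-0.13,0,0.085,0.03,0.135,-0.13,0,0.085,0.045,0.18,-0.13,0,0.085,0.055,0.225,-0.13,0,0.085,0.064,0.268,-0.13,0,0.085,0.064,0.272,-0.13,0]

```text
clock: 6.35
position: [0.4701, 0.0611, 0.1598]
ee_rot: [0.177, 0.984, 0.001, 0.0]
ft_force: [-0.3, -0.4, 0.0]
grip_width: 0.998
```

```bash
python3 -c "
from h import *
plan(.4705,.055,.026)
c=manip.calibration('wrist');p,d=manip.camera('wrist');cv2.imwrite('pics/w4.png',p[:,:,::-1])
C=cloud('wrist',d,c);m=(C[...,2]>.016)&(C[...,2]<.026)&(abs(C[...,0]-.4705)<.035)&(abs(C[...,1]-.055)<.035)&(d>0)
s=C[m];print(s.mean(0),cv2.minEnclosingCircle(s[:,:2].astype(np.float32)))
p,_=manip.camera('side');cv2.imwrite('pics/s4.png',p[:,:,::-1])
p,_=manip.camera('top');cv2.imwrite('pics/t4.png',p[:,:,::-1])
plan(.4705,.055,.026)
"
```

```text
t 6.35 pos [0.4701 0.0611 0.1598] jaw 69.6 q [-0.63  0.06  0.42  1.98 -0.03  1.1   1.02] shift [-0.0026 -0.0058  0.1338] twist 0.0 F [-0.3 -0.4  0. ] grip 0.0852
[0.46954502 0.05677033 0.02036712] ((0.4711838364601135, 0.05623829737305641), 0.024814041331410408)
t 6.5 pos [0.4699 0.0547 0.1597] jaw 69.2 q [-0.62  0.06  0.43  1.98 -0.03  1.1   1.02] shift [-0.0005  0.0005  0.1337] twist 0.0 F [ 0.1 -1.1  0.2] grip 0.0848
```

View pics/w4.png

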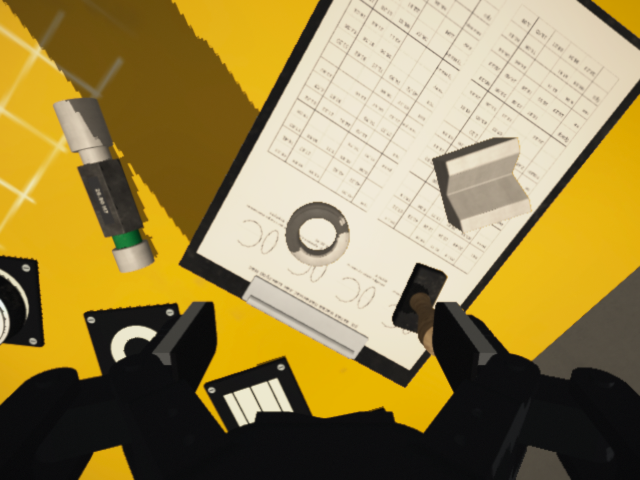

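View pics/s4.png

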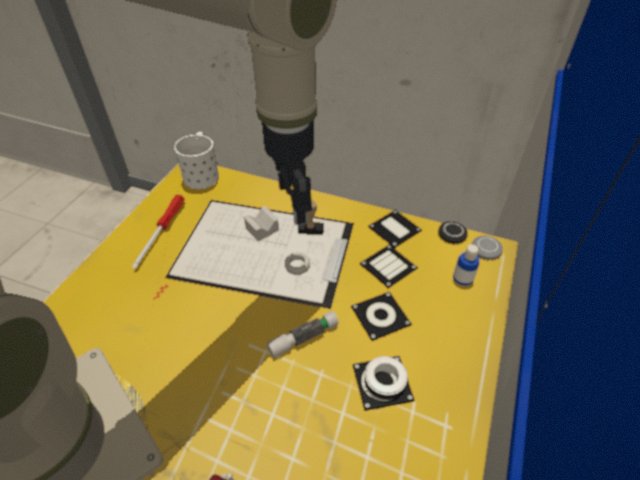

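Request:
jog_arm:
  steps: [0.085,0,0.001,0.045,0,0.085,0,0.001,0.09,0,0.085,0,0.001,0.12,0,0.085,0,0.001,0.135,0,0.085,0,0.001,0.137,0,0.06,0,0.001,0.137,0,0.04,0,0.001,0.137,0,0.035,0,0.001,0.137,0,0.035,0,0.001,0.137,0,0.035,0,0.001,0.137,0]

```text
clock: 7.5
position: [0.4711, 0.0562, 0.0244]
ee_rot: [0.181, 0.983, 0.001, 0.001]
ft_force: [-3.9, -3.2, 13.7]
grip_width: 0.516
```

```bash
python3 -c "
from h import *
plan(.5155,-.1267,.12)
"
```

```text
t 7.5 pos [0.4711 0.0562 0.0244] jaw 69.1 q [-0.58  0.28  0.41  2.09 -0.15  0.8   1.12] shift [-0.1067 -0.1549 -0.0957] twist 0.0 F [-3.9 -3.2 13.7] grip 0.0441
```

Request:
jog_arm:
  steps: [0.035,0,0,-0.03,0,0.035,0,0,-0.07,0,0.035,0,0,-0.09,0,0.035,-0.025,-0.036,-0.09,0,0.035,-0.05,-0.072,-0.09,0,0.035,-0.075,-0.108,-0.09,0,0.035,-0.095,-0.14,-0.08,0,0.035,-0.107,-0.155,-0.06,0,0.035,-0.107,-0.155,-0.05,0,0.035,-0.107,-0.155,-0.05,0]

```text
clock: 8.5
position: [0.5143, -0.1262, 0.0719]
ee_rot: [0.181, 0.983, -0.0, -0.001]
ft_force: [-0.3, 1.1, 0.2]
grip_width: 0.52
```

```bash
python3 -c "
from h import *
plan(.5155,-.1267,.026)
c=manip.calibration('wrist');p,d=manip.camera('wrist');cv2.imwrite('pics/w5.png',p[:,:,::-1])
plan(.5155,-.1267,.026)
C=cloud('wrist',d,c);B=C[230:400,240:410]
m=(B[...,2]>.03)&(B[...,2]<.11);h,e=np.histogram(B[m][:,2],bins=30);k=h.argmax();z=e[k]+.0012;print('z',z,h.max())
s=B[abs(B[...,2]-z)<.003];print(s.mean(0),cv2.minEnclosingCircle(s[:,:2].astype(np.float32)))
import pickle;pickle.dump(c,open('w5.pkl','wb'))
"
```

```text
t 8.5 pos [ 0.5143 -0.1262  0.0719] jaw 69.1 q [-0.32  0.33  0.55  1.93 -0.21  0.94  1.54] shift [-0.0014 -0.      0.0459] twist 0.0 F [-0.3  1.1  0.2] grip 0.0444
t 8.55 pos [ 0.5148 -0.1256  0.0727] jaw 69.2 q [-0.32  0.33  0.55  1.93 -0.21  0.94  1.54] shift [-0.0011 -0.0008  0.0467] twist 0.0 F [ 0.1  0.2 -1.7] grip 0.0438
z 0.06866344828071322 4639
[ 0.51196911 -0.12456314  0.06829884] ((0.5077155828475952, -0.12288403511047363), 0.033253367990255356)
```

View pics/w5.png

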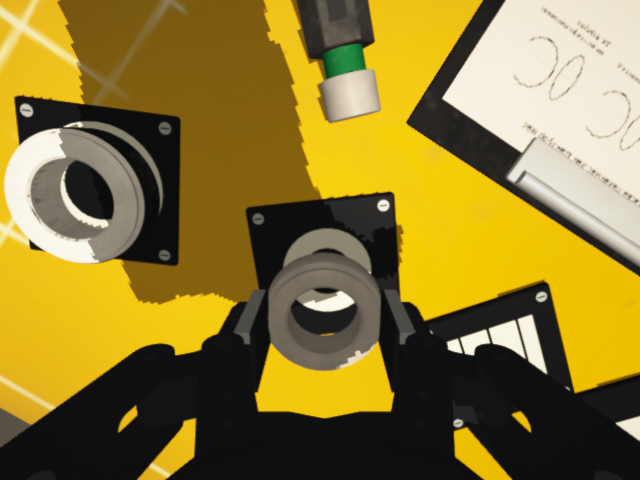

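```bash
python3 -c "
from h import *
import pickle;c=pickle.load(open('w5.pkl','rb'))
print(px2w('wrist',325,311,.0685,c))
a,b=[px2w('wrist',u,v,.006,c)[:2] for u,v in((258,219),(383,206))]
e=b-a;print(np.linalg.norm(e),(a+b)/2+.5*np.array([e[1],-e[0]]),a,b)
a,b=[px2w('wrist',u,v,.006,c)[:2] for u,v in((165,129),(164,255))]
e=b-a;print(np.linalg.norm(e),(a+b)/2+.5*np.array([e[1],-e[0]]))
print(px2w('wrist',74,195,.028,c))
"
```

```text
[ 0.50980993 -0.12343555  0.0685    ]
0.06676828683000313 [ 0.51686392 -0.12502791] [ 0.47606241 -0.14878162] [ 0.49311021 -0.08422639]
0.06658181297350807 [ 0.43121702 -0.21866257]
[ 0.43235105 -0.21810745  0.028     ]
```

```bash
python3 -c "
from h import *
plan(.5155,-.1267,.026)
c=manip.calibration('wrist');p,d=manip.camera('wrist');cv2.imwrite('pics/w6.png',cv2.resize(p[180:410,200:450,::-1],None,fx=2.4,fy=2.4))
plan(.5155,-.1267,.026)
C=cloud('wrist',d,c)
m=(abs(C[...,2]-.0688)<.003);m[:240]=0;m[:,:262]=0;m[:,388:]=0;m[380:]=0
n,l,st,ce=cv2.connectedComponentsWithStats(m.astype(np.uint8));k=1+st[1:,4].argmax();print(st[k])
s=C[l==k];print(np.median(s[:,2]),cv2.minEnclosingCircle(s[:,:2].astype(np.float32)))
"
```

```text
t 8.55 pos [ 0.5148 -0.1256  0.0727] jaw 69.2 q [-0.32  0.33  0.55  1.93 -0.21  0.94  1.54] shift [-0.0011 -0.0008  0.0467] twist 0.0 F [ 0.1  0.2 -1.7] grip 0.0438
t 8.6 pos [ 0.5153 -0.1253  0.0733] jaw 69.2 q [-0.32  0.33  0.55  1.93 -0.21  0.94  1.54] shift [-0.0006 -0.0012  0.0473] twist 0.0 F [ 0.1 -0.2 -0.4] grip 0.044
[ 262  260  126  111 6651]
0.06923174660371897 ((0.5127803683280945, -0.12402132153511047), 0.025997484102845192)
```

View pics/w6.png

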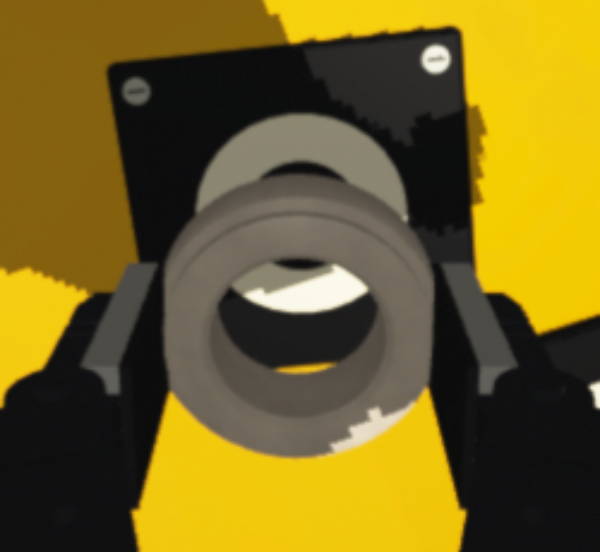

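Request:
jog_arm:
  steps: [0.035,-0.0025,0,0.02,0,0.035,-0.0025,0,0.035,0,0.035,-0.0025,0,0.044,0,0.035,-0.0025,0,0.0465,0,0.035,-0.0025,0,0.0465,0,0.035,-0.0025,0,0.0465,0,0.06,-0.0025,0,0.0465,0,0.085,-0.0025,0,0.0465,0,0.085,-0.0025,0,0.0465,0,0.085,-0.0025,0,0.0465,0]

```text
clock: 9.6
position: [0.5176, -0.1274, 0.0264]
ee_rot: [0.181, 0.984, 0.0, 0.0]
ft_force: [-1.0, 0.3, 0.5]
grip_width: 0.996
```

```bash
python3 -c "
from h import *
plan(.472,.1775,.17,0)
"
```

```text
t 9.6 pos [ 0.5176 -0.1274  0.0264] jaw 69.2 q [-0.29  0.41  0.52  1.94 -0.27  0.85  1.58] shift [ 0.1511  0.2688 -0.1435] twist 1.207 F [-1.   0.3  0.5] grip 0.085
```

Request:
jog_arm:
  steps: [0.085,0,0,-0.045,0,0.085,0,0,-0.09,0.1,0.085,0,0,-0.13,0.25,0.085,0.023,0.041,-0.144,0.4,0.085,0.046,0.082,-0.144,0.55,0.085,0.069,0.123,-0.144,0.7,0.085,0.092,0.164,-0.144,0.85,0.085,0.115,0.205,-0.144,1.0,0.085,0.138,0.246,-0.144,1.12,0.085,0.151,0.269,-0.144,1.207]

```text
clock: 10.6
position: [0.4741, 0.1652, 0.1706]
ee_rot: [0.685, 0.729, 0.0, -0.0]
ft_force: [1.3, 0.9, 0.2]
grip_width: 0.996
```

```bash
python3 -c "
from h import *
manip.camera('top')
plan(.472,.1775,.03,0)
c=manip.calibration('wrist');p,d=manip.camera('wrist');cv2.imwrite('pics/w7.png',p[:,:,::-1])
C=cloud('wrist',d,c);m=(C[...,2]>.034)&(C[...,2]<.042)&(abs(C[...,0]-.472)<.045)&(abs(C[...,1]-.1775)<.045)&(d>0)
s=C[m];print(len(s),cv2.minAreaRect(s[:,:2].astype(np.float32)))
m=(C[...,2]>.01)&(C[...,2]<.042)&(abs(C[...,0]-.472)<.045)&(abs(C[...,1]-.1775)<.045)&(d>0)
s=C[m];print(len(s),cv2.minAreaRect(s[:,:2].astype(np.float32)))
m=(C[...,2]>.018)&(C[...,2]<.026)&(abs(C[...,0]-.517)<.045)&(abs(C[...,1]+.126)<.045)&(d>0)
s=C[m];print(len(s),cv2.minEnclosingCircle(s[:,:2].astype(np.float32)) if len(s) else 0)
plan(.472,.1775,.03,0)
"
```

```text
t 10.65 pos [0.4722 0.1735 0.1704] jaw 3.1 q [-0.88  0.12  0.48  1.9  -0.07  1.13 -0.33] shift [0.0036 0.     0.1404] twist 0.054 F [-1.9  7.7 -0.1] grip 0.0852
2618 ((0.47430020570755005, 0.17843806743621826), (0.04828686639666557, 0.05199981853365898), 88.50487518310547)
4845 ((0.47430726885795593, 0.1787078082561493), (0.048826541751623154, 0.05199981853365898), 88.50487518310547)
0 0
t 10.7 pos [0.4729 0.1701 0.1702] jaw 4.0 q [-0.88  0.12  0.48  1.9  -0.06  1.13 -0.31] shift [ 0.0072 -0.0004  0.1402] twist 0.069 F [ 0.3 -0.8 -0.2] grip 0.085
```

View pics/w7.png

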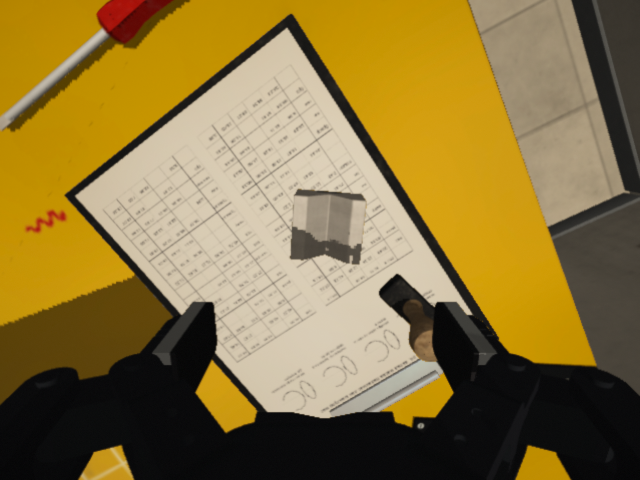

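Request:
jog_arm:
  steps: [0.085,0.008,0,0.04,0.08,0.085,0.008,0,0.08,0.08,0.085,0.008,0,0.12,0.08,0.085,0.008,0,0.142,0.08,0.085,0.008,0,0.144,0.08,0.06,0.008,0,0.144,0.08,0.04,0.008,0,0.144,0.08,0.035,0.008,0,0.144,0.08,0.035,0.008,0,0.144,0.08,0.035,0.008,0,0.144,0.08]
  grip_force: 80

```text
clock: 11.7
position: [0.4751, 0.172, 0.0282]
ee_rot: [0.711, 0.703, 0.001, 0.0]
ft_force: [-1.0, -1.6, 8.1]
grip_width: 0.594
```

```bash
python3 -c "
from h import *
p,_=manip.camera('side');cv2.imwrite('pics/s8.png',cv2.resize(p[140:320,120:360,::-1],None,fx=3,fy=3))
plan(.607,-.0518,.13,90)
"
```

```text
t 11.75 pos [0.4751 0.1721 0.0282] jaw -0.7 q [-0.84  0.34  0.45  2.01 -0.2   0.83 -0.28] shift [-0.222   0.1348 -0.1019] twist 1.559 F [-1.9 -1.4  6.6] grip 0.0508
```

View pics/s8.png

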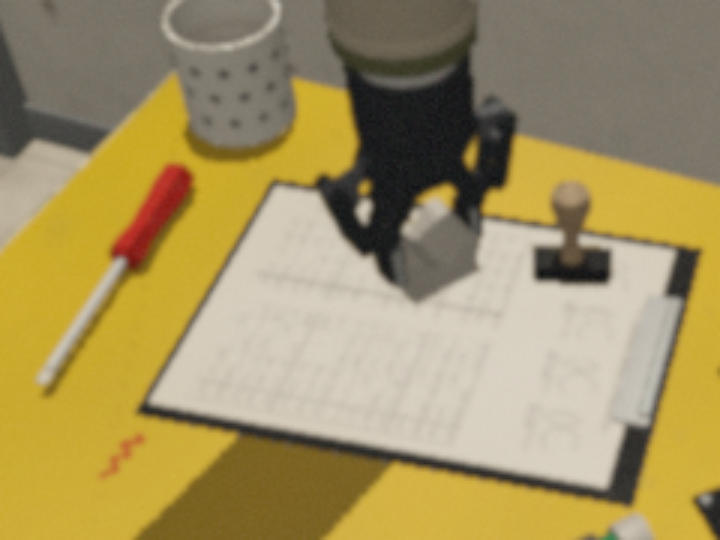

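Request:
jog_arm:
  steps: [0.035,0,0,-0.03,0,0.035,0,0,-0.07,0,0.035,0,0,-0.11,0.1,0.035,0,0,-0.12,0.25,0.035,-0.02,0.012,-0.12,0.4,0.035,-0.055,0.031,-0.12,0.55,0.035,-0.09,0.051,-0.12,0.7,0.035,-0.125,0.071,-0.12,0.85,0.035,-0.16,0.091,-0.12,1.0,0.035,-0.195,0.111,-0.12,1.14]

```text
clock: 12.75
position: [0.5832, -0.026, 0.1472]
ee_rot: [0.979, 0.205, 0.001, -0.0]
ft_force: [1.1, 0.2, -4.5]
grip_width: 0.591
```

```bash
python3 -c "
from h import *
plan(.601,-.0518,.08,-90)
"
```

```text
t 12.75 pos [ 0.5832 -0.026   0.1472] jaw -66.3 q [-0.64  0.39  0.75  1.73 -0.29  1.14 -0.96] shift [0.0058 0.0308 0.0672] twist 0.413 F [ 1.1  0.2 -4.5] grip 0.0504
```

Request:
jog_arm:
  steps: [0.035,0.006,0.03,0,0.15,0.035,0.006,0.03,0,0.3,0.035,0.006,0.03,0.02,0.41,0.035,0.006,0.03,0.04,0.41,0.035,0.006,0.03,0.05,0.41,0.035,0.006,0.03,0.06,0.41,0.035,0.006,0.03,0.06,0.41,0.035,0.006,0.03,0.06,0.41,0.035,0.006,0.03,0.06,0.41,0.035,0.006,0.03,0.06,0.41]

```text
clock: 13.75
position: [0.6007, -0.0497, 0.087]
ee_rot: [1.0, 0.004, 0.001, -0.0]
ft_force: [0.3, 1.0, -4.7]
grip_width: 0.591
```

```bash
python3 -c "
from h import *
plan(.601,-.0518,.03,-90)
c=manip.calibration('wrist');p,d=manip.camera('wrist');cv2.imwrite('pics/w9.png',p[:,:,::-1])
import pickle;pickle.dump(c,open('w9.pkl','wb'));np.save('w9.npy',d)
C=cloud('wrist',d,c)
m=(C[...,2]>.055)&(abs(C[...,0]-.607)<.04)&(abs(C[...,1]+.052)<.023)&(d>0)
s=C[m];print(np.histogram(s[:,2],15));q=s[s[:,2]<.105];print(cv2.minAreaRect(q[:,:2].astype(np.float32)))
plan(.601,-.0518,.03,-90)
"
```

```text
t 13.75 pos [ 0.6007 -0.0497  0.087 ] jaw -89.5 q [-0.6   0.53  0.79  1.73 -0.42  1.06 -1.23] shift [0.0002 0.0021 0.057 ] twist 0.009 F [ 0.3  1.  -4.7] grip 0.0505
(array([ 365,  610, 2838, 4943, 9139,  324,  356,    0,   70,   61,  415,
       3117, 5885, 5733, 3831]), array([0.06307584, 0.07021757, 0.0773593 , 0.08450103, 0.09164276,
       0.09878449, 0.10592622, 0.11306794, 0.12020967, 0.1273514 ,
       0.13449313, 0.14163486, 0.14877659, 0.15591832, 0.16306005,
       0.17020178]))
((0.6070898771286011, -0.05198202282190323), (0.04963383451104164, 0.04597536846995354), 0.052457645535469055)
t 13.8 pos [ 0.6006 -0.0497  0.0869] jaw -89.5 q [-0.6   0.53  0.79  1.73 -0.42  1.06 -1.23] shift [0.0003 0.0022 0.0569] twist 0.009 F [ 0.1  0.1 -4.3] grip 0.0503
```

View pics/w9.png

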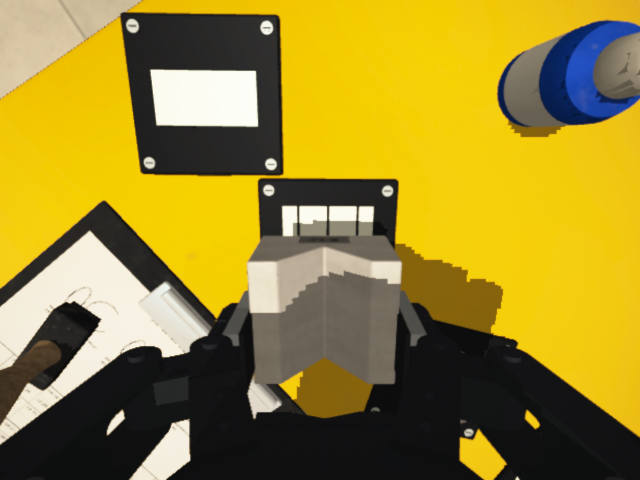

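```bash
python3 -c "
from h import *
import pickle;c=pickle.load(open('w9.pkl','rb'))
a,b=[px2w('wrist',u,v,.006,c)[:2] for u,v in((268,189.5),(388,189.5))]
e=b-a;print(np.linalg.norm(e),(a+b)/2+.5*np.array([e[1],-e[0]]),a,b)
S=np.array([px2w('wrist',u,v,.006,c)[:2] for u,v in((132,26),(266,27),(271,164),(149,162))]);print(S.mean(0),S[1]-S[0],S[2]-S[3])
C=cloud('wrist',np.load('w9.npy'),c)
for u,v in ((255,280),(395,280),(255,372),(390,372)):print(C[v,u])
"
```

```text
0.0675534841736814 [ 0.60793605 -0.05114799] [ 0.64140103 -0.01706234] [ 0.6420217  -0.08461297]
[0.68907287 0.01443808] [ 0.0003975  -0.06676367] [-0.0003788  -0.06705404]
[ 0.62378571 -0.0253982   0.09693973]
[ 0.62506174 -0.07242727  0.09900889]
[ 0.58728802 -0.02377022  0.09644033]
[ 0.5885125  -0.07314382  0.09751426]
```

Request:
jog_arm:
  steps: [0.035,0.001,0.002,0.02,0.005,0.035,0.001,0.002,0.035,0.005,0.035,0.001,0.002,0.048,0.005,0.035,0.001,0.002,0.055,0.005,0.035,0.001,0.002,0.0575,0.005,0.035,0.001,0.002,0.0575,0.005,0.035,0.001,0.002,0.0575,0.005,0.06,0.001,0.002,0.0575,0.005,0.085,0.001,0.002,0.0575,0.005,0.085,0.001,0.002,0.0575,0.005]

```text
clock: 14.8
position: [0.6017, -0.0517, 0.0291]
ee_rot: [1.0, 0.002, 0.0, -0.0]
ft_force: [-0.9, 0.5, -0.9]
grip_width: 0.993
```

```bash
python3 -c "
from h import *
plan(.545,.111,.16,-90)
plan(.545,.111,.16,-45)
"
```

```text
t 14.8 pos [ 0.6017 -0.0517  0.0291] jaw -89.8 q [-0.56  0.61  0.74  1.76 -0.49  0.96 -1.19] shift [-0.056  -0.1629 -0.1309] twist 0.004 F [-0.9  0.5 -0.9] grip 0.0848
t 14.8 pos [ 0.6017 -0.0517  0.0291] jaw -89.8 q [-0.56  0.61  0.74  1.76 -0.49  0.96 -1.19] shift [-0.056  -0.1629 -0.1309] twist -0.782 F [-0.9  0.5 -0.9] grip 0.0848
```

Request:
jog_arm:
  steps: [0.085,0,0,-0.04,0,0.085,0,0,-0.09,0,0.085,0,0,-0.131,-0.05,0.085,-0.012,-0.036,-0.145,-0.2,0.085,-0.024,-0.07,-0.145,-0.35,0.085,-0.036,-0.105,-0.145,-0.5,0.085,-0.048,-0.14,-0.145,-0.65,0.085,-0.056,-0.163,-0.145,-0.8,0.085,-0.056,-0.163,-0.145,-0.85,0.085,-0.056,-0.163,-0.145,-0.85]

```text
clock: 15.8
position: [0.5447, 0.1118, 0.1741]
ee_rot: [0.91, 0.415, 0.0, -0.0]
ft_force: [0.0, -0.6, 0.3]
grip_width: 1.001
```

```bash
python3 -c "
from h import *
plan(.545,.111,.065,-41)
c=manip.calibration('wrist');p,d=manip.camera('wrist');cv2.imwrite('pics/w10.png',p[:,:,::-1])
import pickle;pickle.dump(c,open('w10.pkl','wb'));np.save('w10.npy',d)
p,_=manip.camera('side');cv2.imwrite('pics/s10.png',p[:,:,::-1])
C=cloud('wrist',d,c)
m=(C[...,2]>.03)&(C[...,2]<.1)&(abs(C[...,0]-.545)<.03)&(abs(C[...,1]-.111)<.03)&(d>0);m[:, :200]=0
s=C[m]
for z in np.arange(.03,.09,.006):
  q=s[(s[:,2]>=z)&(s[:,2]<z+.006)]
  if len(q)>5: print(round(z,3),len(q),np.round(cv2.minEnclosingCircle(q[:,:2].astype(np.float32))[0],4),round(cv2.minEnclosingCircle(q[:,:2].astype(np.float32))[1],4))
m=(C[...,2]>.016)&(C[...,2]<.026)&(abs(C[...,0]-.545)<.035)&(abs(C[...,1]-.111)<.035)&(d>0)
print(cv2.minAreaRect(C[m][:,:2].astype(np.float32)))
plan(.545,.111,.065,-41)
"
```

```text
t 15.8 pos [0.5447 0.1118 0.1741] jaw -41.0 q [-0.85  0.27  0.66  1.77 -0.18  1.16 -0.85] shift [-0.0005  0.0008  0.1091] twist 0.0 F [ 0.  -0.6  0.3] grip 0.0855
0.03 35 [0.55   0.1153] 0.0054
0.066 92 [0.5478 0.1131] 0.0134
0.072 168 [0.5477 0.1134] 0.0129
0.078 901 [0.5475 0.1128] 0.0124
0.084 203 [0.5474 0.113 ] 0.0071
((0.5474505424499512, 0.11283200979232788), (0.024152448400855064, 0.05390479043126106), 48.91645812988281)
t 15.9 pos [0.545  0.1104 0.174 ] jaw -41.3 q [-0.85  0.27  0.67  1.77 -0.18  1.16 -0.85] shift [ 0.0004 -0.0004  0.109 ] twist -0.005 F [ 0.7 -0.5 -0.2] grip 0.0851
```

View pics/w10.png

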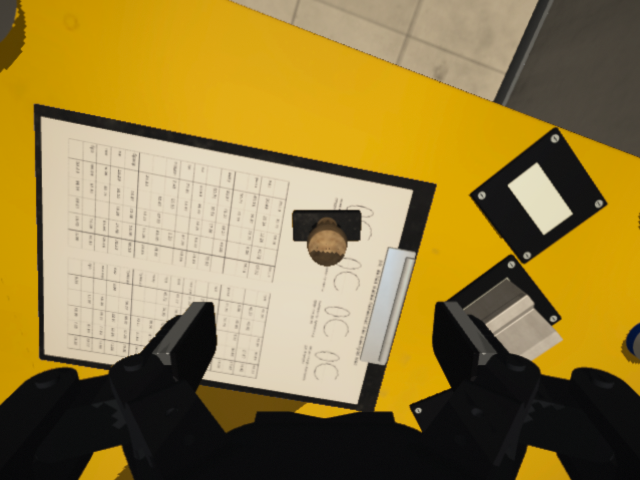

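View pics/s10.png

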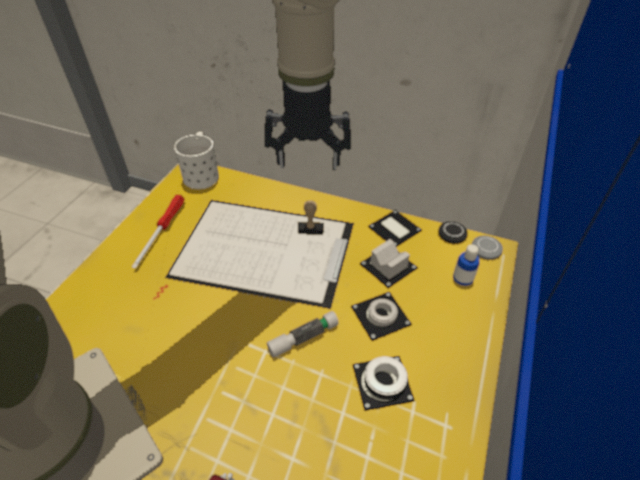

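Request:
jog_arm:
  steps: [0.085,0.003,0,0.03,0,0.085,0.003,0,0.065,0,0.085,0.003,0,0.09,0,0.085,0.003,0,0.104,0,0.085,0.003,0,0.106,0,0.05,0.003,0,0.106,0,0.02,0.003,0,0.106,0,0.01,0.003,0,0.106,0,0.01,0.003,0,0.106,0,0.01,0.003,0,0.106,0]
  grip_force: 40

```text
clock: 16.9
position: [0.5472, 0.1136, 0.0686]
ee_rot: [0.91, 0.414, 0.001, -0.0]
ft_force: [-0.5, -0.6, 4.5]
grip_width: 0.308
```

```bash
python3 -c "
from h import *
p,_=manip.camera('side');cv2.imwrite('pics/s11.png',cv2.resize(p[140:320,180:420,::-1],None,fx=3,fy=3))
plan(.6885,.013,.17,-90)
"
```

```text
t 16.95 pos [0.5472 0.1136 0.0686] jaw -41.1 q [-0.8   0.41  0.62  1.86 -0.29  0.96 -0.77] shift [ 0.0172  0.1726 -0.1013] twist 0.854 F [-1.  -0.   6.5] grip 0.0264
```

View pics/s11.png

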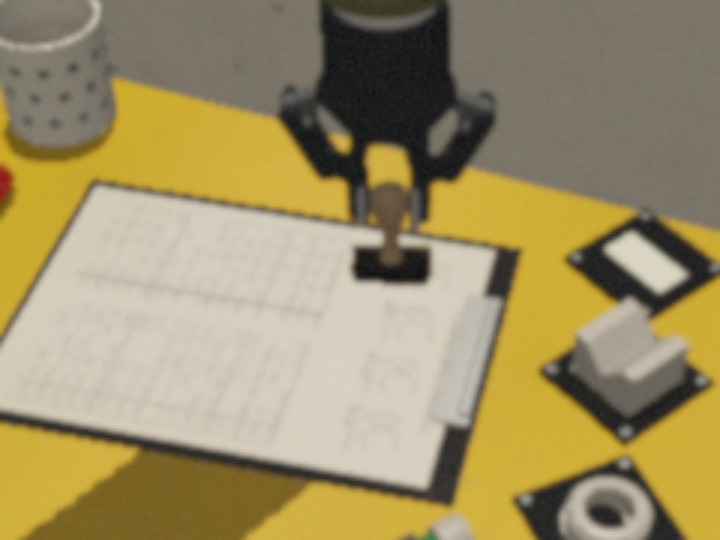

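Request:
jog_arm:
  steps: [0.01,0,0,-0.02,0,0.01,0,0,-0.045,0.05,0.01,0,0.01,-0.06,0.15,0.01,0.003,0.035,-0.06,0.28,0.01,0.007,0.065,-0.06,0.4,0.01,0.01,0.1,-0.06,0.53,0.01,0.014,0.135,-0.06,0.66,0.01,0.017,0.16,-0.06,0.78,0.01,0.017,0.172,-0.06,0.854,0.01,0.017,0.172,-0.06,0.854]

```text
clock: 17.95
position: [0.688, 0.0112, 0.1272]
ee_rot: [1.0, -0.002, -0.0, 0.001]
ft_force: [-0.8, -0.6, -0.7]
grip_width: 0.306
```

Request:
jog_arm:
  steps: [0.01,0,0,0,0,0.01,0,0,0,0,0.01,0,0,0.01,0,0.01,0,0,0.02,0,0.01,0,0,0.03,0,0.01,0,0,0.035,0,0.01,0,0,0.035,0,0.01,0,0,0.035,0,0.01,0,0,0.035,0,0.01,0,0,0.035,0]

```text
clock: 18.95
position: [0.6878, 0.0131, 0.0933]
ee_rot: [1.0, -0.0, 0.0, -0.0]
ft_force: [0.4, -0.2, -0.5]
grip_width: 0.302
```

```bash
python3 -c "
from h import *
plan(.6885,.0132,.070,-90)
c=manip.calibration('wrist');p,d=manip.camera('wrist');cv2.imwrite('pics/w12.png',p[:,:,::-1])
import pickle;pickle.dump(c,open('w12.pkl','wb'));np.save('w12.npy',d)
p,_=manip.camera('side');cv2.imwrite('pics/s12.png',cv2.resize(p[140:320,280:520,::-1],None,fx=3,fy=3))
C=cloud('wrist',d,c)
for z in np.arange(.03,.12,.006):
  m=(C[...,2]>=z)&(C[...,2]<z+.006)&(abs(C[...,0]-.6885)<.03)&(abs(C[...,1]-.013)<.04)&(d>0)
  if m.sum()>20: print(round(z,3),m.sum(),cv2.minAreaRect(C[m][:,:2].astype(np.float32)))
"
```

```text
t 18.95 pos [0.6878 0.0131 0.0933] jaw -90.0 q [-0.6   0.7   0.76  1.48 -0.51  1.17 -1.32] shift [ 0.0007 -0.0001  0.0233] twist -0.0 F [ 0.4 -0.2 -0.5] grip 0.0258
0.03 59 ((0.6967106461524963, 0.005763298831880093), (0.000665414787363261, 0.033284515142440796), 0.05104176327586174)
0.036 256 ((0.6985920667648315, 0.013163851574063301), (0.001416415791027248, 0.052964676171541214), 0.7097000479698181)
0.042 2525 ((0.6870542168617249, 0.013142827898263931), (0.02446051500737667, 0.05396866798400879), 0.5807862877845764)
0.048 1016 ((0.6873903870582581, 0.01313506718724966), (0.02273038774728775, 0.052713148295879364), 0.1664697676897049)
0.054 158 ((0.6905114054679871, 0.01291069108992815), (0.013219637796282768, 0.006706749089062214), 85.94731903076172)
0.06 147 ((0.6906260848045349, 0.013423488475382328), (0.005260759964585304, 0.012175561860203743), 2.6861233711242676)
0.066 57 ((0.6914573907852173, 0.013423511758446693), (0.004386157263070345, 0.010840711183845997), 1.568390130996704)
0.072 44 ((0.6907371878623962, 0.013631084933876991), (0.010275927372276783, 0.02605161443352699
[... 160 characters left out ...]
9240097999573, 0.013515319675207138), (0.05329684913158417, 0.010673112235963345), 89.82876586914062)
0.09 867 ((0.688662052154541, 0.013654466718435287), (0.053230177611112595, 0.023861607536673546), 89.28621673583984)
0.096 1381 ((0.6886242032051086, 0.013733410276472569), (0.05301310122013092, 0.023500997573137283), 88.48908233642578)
0.102 3065 ((0.6871375441551208, 0.013601865619421005), (0.053313735872507095, 0.024617334827780724), 89.89393615722656)
0.108 1766 ((0.6879711151123047, 0.013254038989543915), (0.023000696673989296, 0.05175180360674858), 0.4049752354621887)
0.114 1219 ((0.6889361143112183, 0.01267065480351448), (0.02479340136051178, 0.0691402480006218), 0.07310637831687927)
```

View pics/w12.png

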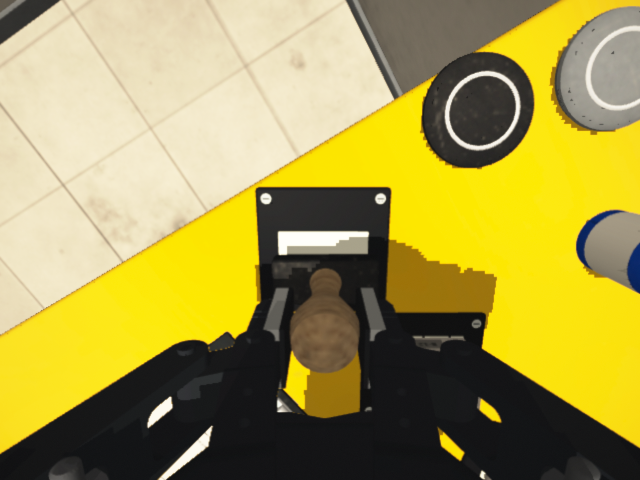

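View pics/s12.png

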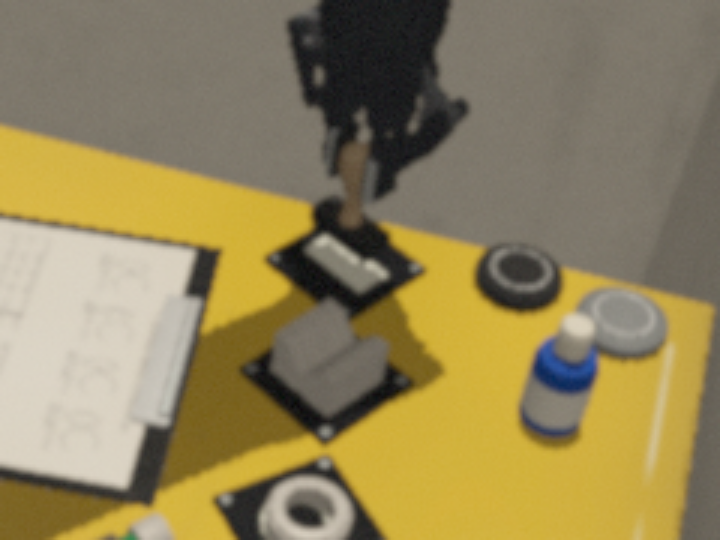

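Request:
jog_arm:
  steps: [0.01,0.0015,0,0.008,0,0.01,0.0015,0,0.015,0,0.01,0.0015,0,0.02,0,0.01,0.0015,0,0.023,0,0.01,0.0015,0,0.0238,0,0.01,0.0015,0,0.0238,0,0.01,0.0015,0,0.0238,0,0.03,0.0015,0,0.0238,0,0.05,0.0015,0,0.0238,0,0.085,0.0015,0,0.0238,0]

```text
clock: 20.05
position: [0.689, 0.0132, 0.0688]
ee_rot: [1.0, -0.0, -0.0, -0.0]
ft_force: [0.7, 0.3, -0.5]
grip_width: 0.678
```

```bash
python3 -c "
from h import *
plan(.6885,.0132,.2,-90)
"
```

```text
t 20.05 pos [0.689  0.0132 0.0688] jaw -90.0 q [-0.59  0.73  0.75  1.49 -0.52  1.13 -1.31] shift [-0.0005  0.     -0.1312] twist -0.0 F [ 0.7  0.3 -0.5] grip 0.0579
```

Up, then back toward the robot so that the wrist sees all pads.

Request:
jog_arm:
  steps: [0.085,0,0,0,0,0.085,0,0,-0.03,0,0.085,0,0,-0.08,0,0.085,0,0,-0.13,0,0.085,-0.03,0.02,-0.17,0,0.085,-0.07,0.04,-0.2,0,0.085,-0.11,0.06,-0.22,0,0.085,-0.15,0.08,-0.22,0,0.085,-0.15,0.08,-0.22,0,0.085,-0.15,0.08,-0.22,0]

```text
clock: 21.05
position: [0.5384, -0.067, 0.2897]
ee_rot: [1.0, -0.001, 0.001, -0.002]
ft_force: [0.5, 0.3, -0.0]
grip_width: 0.998
```

```bash
python3 -c "
from h import *
manip.camera('top')
c=manip.calibration('wrist');p,d=manip.camera('wrist');cv2.imwrite('pics/w13.png',p[:,:,::-1])
import pickle;pickle.dump(c,open('w13.pkl','wb'));np.save('w13.npy',d)
p,_=manip.camera('side');cv2.imwrite('pics/s13.png',p[:,:,::-1])
p,_=manip.camera('top');cv2.imwrite('pics/t13.png',p[:,:,::-1])
plan(.5,0,.3)
"
```

```text
t 21.25 pos [ 0.5397 -0.066   0.2886] jaw -90.0 q [-0.82  0.17  0.98  1.66 -0.14  1.39 -1.4 ] shift [-0.0396 -0.066  -0.0114] twist 0.0 F [-0.1  0.8 -0.8] grip 0.0849
```

View pics/w13.png

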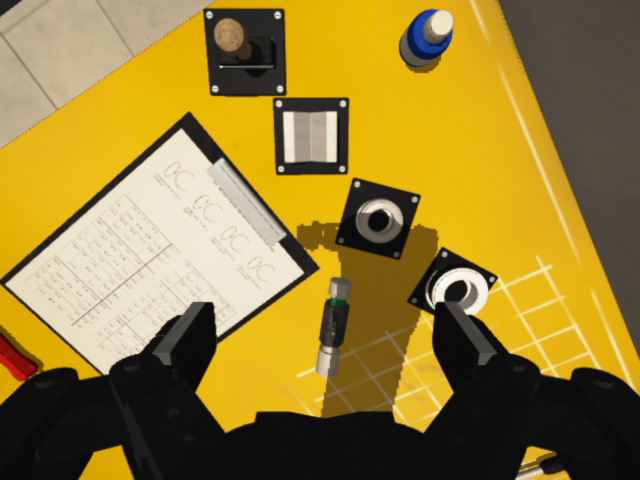

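View pics/s13.png

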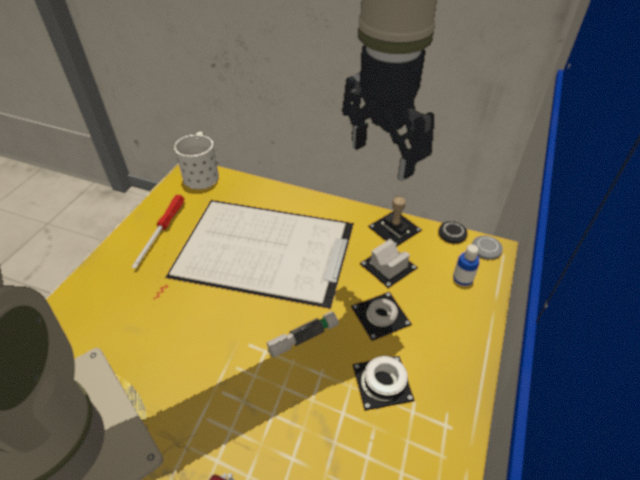

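```bash
python3 -c "
from h import *
import pickle;c=pickle.load(open('w13.pkl','rb'));C=cloud('wrist',np.load('w13.npy'),c)
for n,S,z0,z1 in (('sm',[(357,185),(416,198),(398,254),(341,240)],.018,.027),('v',[(278,104),(343,103),(345,168),(281,170)],.034,.044),('st',[(209,15),(280,15),(281,89),(213,91)],.018,.028),('lg',[(445,257),(491,279)],.022,.033)):
  P=np.array([px2w('wrist',u,v,.006,c)[:2] for u,v in S])
  e=P[1]-P[0]
  ce=P.mean(0) if len(S)==4 else P.mean(0)+.5*np.array([e[1],-e[0]])
  m=(C[...,2]>z0)&(C[...,2]<z1)&(np.hypot(C[...,0]-ce[0],C[...,1]-ce[1])<.045)
  q=C[m]; r=cv2.minAreaRect(q[:,:2].astype(np.float32)); print(n,'pad',ce.round(4),np.degrees(np.arctan2(e[1],e[0])).round(1),'obj',np.round(r[0],4),np.round(r[1],4),round(r[2],1),'circ',np.round(cv2.minEnclosingCircle(q[:,:2].astype(np.float32))[0],4),'zmed',np.median(q[:,2]).round(4))
"
```

```text
sm pad [ 0.5167 -0.1263] -102.3 obj [ 0.5178 -0.1274] [0.0477 0.0477] 2.7 circ [ 0.5174 -0.1275] zmed 0.0218
v pad [ 0.6073 -0.0517] -89.1 obj [ 0.6075 -0.0512] [0.0487 0.0515] 0.1 circ [ 0.6074 -0.0514] zmed 0.0391
st pad [0.688 0.014] -89.8 obj [0.6874 0.0128] [0.0236 0.0548] 0.4 circ [0.6872 0.0125] zmed 0.0233
lg pad [ 0.4299 -0.2214] -115.7 obj [ 0.439  -0.2216] [0.0641 0.0541] 80.1 circ [ 0.434  -0.2207] zmed 0.0278
```

```bash
python3 -c "
from h import *
print(manip.hand_in())"
```

```text
the job is handed in; nothing more can be done
None
```

All four things are on their own pads, and I handed the job in at about 21 s of the 99 s. No verdict came back.

| Thing | Centre to pad centre | Turn | Height |
|---|---|---|---|
| Small ring | about 1.6 mm | not needed | sits on the pad |
| V-block | under 1 mm | groove within about 1° of the drawn lines | sits on the pad |
| Stamp | about 1.4 mm | within about 1° of the rectangle | sits on the pad |
| Large ring | about 1 mm (mid-job wrist view, before the last two moves) | not needed | sits on the pad |

**Disagreement:** in the last wrist view a finger partly hid the large ring. Its fit there came out 4 mm off by one method and 9 mm by the other, both inside the 12 mm limit. I trusted the earlier unhidden view. The final side picture shows the ring lying on its pad.

**Bystanders:** the plug gauge and the ink bottle look unmoved in the pictures. I did not measure their positions. The gripper was open and clear above everything at the end.

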